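Load a cartridge under the sprung flap of a printer dock

ROBOT

A 6-joint arm with a two-finger parallel gripper is mounted at the origin on the work surface. World frame = base frame: x ahead of the robot, y to its left, z up, the work surface at z = 0. Lengths are in mm, angles in rad, forces in N, time in s.
With the tool pointing down it reaches from about 225 to 875 mm from the base axis. Payload 3.4 kg.
Tool frame: the origin (TCP) lies on the centre line of the jaws, within the pads' length; the fingertips stand 25 mm ahead of it and the grasp point (between the pads) lies 6 mm ahead of it; z points along the fingers, y is the line along which they close (so a half turn about z gives the same grasp; the last joint's range is limited). The gripper opens to 85 mm and grips with 20 to 120 N. Pads are 22 mm wide; open, the fingers measure 114 mm over their backs; the gripper's body (76 mm by 85 mm) begins 54 mm behind the grasp point. The pads swing forward as they close: fully open they stand 13 mm farther back than shut.
Start: joints at [-1.337, 0.276, 1.505, -0, 1.361, -0.121], TCP at [199.757, -539.219, 256.328] pointing down, gripper open.
Joint ranges: [-2.89, 2.89], [-0.75, 2.08], [0.22, 2.7], [-1.18, 4.32], [0.11, 2.71], [-2.7, 2.7]. Speed limits (rad/s): [2.57, 2.57, 3.14, 3.14, 3.14, 3.14].

INTERFACE

Orientations are given as [roll, pitch, yaw] about the fixed x, y, z axes, in that order (R = Rz(yaw) Ry(pitch) Rx(roll)).
In Python, from plant import env gives the robot as it stands.
- The arm moves only by the tool step_arm, never from a script. Its argument "rows" is text: rows parted by semicolons, each of 6 numbers parted by spaces: the shift along the tool's x, y, z in mm, then the turn, a rotation vector about the tool's x, y, z in degrees. A call has exactly 10 rows; each row is the pose to reach, as a shift and turn from the pose commanded when the call began, along the tool's axes at that moment; what a row does not reach only later rows make up. A row lasts 1/8 s, in which the tool goes at most 62.5 mm and 10.7 degrees, less where a joint would pass 70% of its speed; a pose out of reach is approached as far as the arm can. A call with a gripper value outside its range is refused whole. "hand" is the opening, from 0 (shut) to 1 (fully open), set as the call begins (left out, the last holds). The fingers move at their own pace and stop on an object; "squeeze" is the grip in N (left out, the last holds). Time passes only in rows, so rows that repeat a pose let the fingers close, or fill a call up. It gives the time, the measured TCP pose, the force, the opening and the grip force at its end, in the units of the state.
- env.read_state(): the state, without advancing time (a new reading comes with each control period).
- env.snapshot(name): name is "scene" or "top" or "wrist"; returns the picture (480x640x3 uint8, blue, green, red); there is no depth.
- env.get_calibration(name): a dict with "camera_matrix" (3x3 intrinsics, pixels), "extrinsics" (4x4, takes a point from camera to world coordinates); the wrist camera has in their place "hand_eye" (4x4, takes a point from camera to tool coordinates, whose origin is the TCP and whose axes are the flange's). Camera axes: x right, y down, z forward; pixel columns grow to the right and rows downward; lengths in mm; the calibration is good to about 2 mm. A picture is of the moment at which its call begins: read the wrist's pose just before it. get_calibration takes no time and is no camera call.
- env.finish_job(): hands the job in; it is judged then, once.
The state is a dict: "t": time; "joint_pos": joint angles; "qd": joint speeds; "effort": joint torques, N m; "eef_pos": TCP position; "orientation": TCP orientation; "wrist_force": force on the tool from outside, world axes, zero at the start; "moment": the same for the moment, N m; "grip_width": finger opening in mm; "gripper_force": force on a finger pad.
Only numpy, scipy, OpenCV 4.12 (cv2) and the standard library are available. Lean on these libraries where they do the work, as an engineer would, in place of code of your own. Each camera call takes 0.05 s, during which the arm holds its last target. There are 200 camera calls.

TASK

Load the black cartridge into the white dock: with one fingertip press the sprung flap's long side wing down and keep it down, so that the flap stands open, and meanwhile push the cartridge with the other fingertip along its lane, under the open flap, until it is fully home against the stop. Then let the flap spring shut behind it and move clear. Only push the cartridge: do not lift it off the lane floor or tip it, do not ram it into the flap, and leave the bottle, the jar and the two small caps where they stand.

Things in the scene. Friction and masses are not known exactly. Their poses are not given: they have to be found in the camera images.
- dock: White dock fixed to the table, base 330 x 150 x 4 mm; place and yaw vary. Origin at table height, below the flap's hinge line, at the front edge of the flap's cover. x: pushing direction along the lane, away from the robot (within 0.4 rad); y left; z up. Lane: open-topped channel, floor at z = 4 mm, 49 mm wide, centre line y = -36.5 mm, walls 4 mm thick with tops at z = 30 mm, from x = -150 mm to the stop.
- stop_face (a point): Foot of the stop at the far end of the lane, on its centre line at the lane floor (dock frame x = 81, y = -36.5, z = 4 mm): face of a 60 mm tall block that the cartridge's front end meets when home.
- hinge (a point): Point on the flap's hinge line (dock frame x = 0, y = 0, z = 38 mm). The line runs along the dock's x; its barrel, radius 4 mm, reaches from x = -165 to +85 mm.
- flap (a joint): Angle (rad) of the one-piece dark steel flap: 0 shut, 0.72 open stop. Right of the hinge a level cover, 85 x 60 x 3 mm, over the lane's far end (x = 0 to 85 mm); left of it a wing. Pressing the wing down anywhere along its length raises the cover. From 0.55 the cartridge passes freely. A spring shuts it: 0.08 N m shut, 0.19 N m open (about 5 N on the wing 40 mm from the hinge).
- skirt_foot (a point): Middle of the lower edge of the flap's skirt, a plate 22 mm wide and 4 mm thick that hangs from the cover's front edge (x = 0 to 4 mm) to 12 mm above the table when the flap is shut and blocks the lane there. It rises with the cover.
- wing_mid (a point): Point on the top of the flap's wing, half-way along it (shut: dock frame x = -82.5, y = 32, z = 58.5 mm). The wing is a flat plate 165 mm long (x = -165 to 0), 3 mm thick, beside the lane; shut it slopes up from the hinge at 30 degrees to its outer edge at y = 48, z = 65 mm; at 0.55 rad it is about level, its top 40 mm above the table. A fingertip can slide along it while pressing.
- cartridge: Loose black cartridge, 94 x 46 mm, 0.18 to 0.35 kg, in the lane outside the flap, aligned with it. Origin: centre of its underside; x towards the stop. Foot 6 mm thick over its whole length; closed body 26 mm tall from x = -23 to +47 mm; then an 18 mm gap, where the shut flap's skirt stands when it is home; push plate at the back. Home: origin at x = +34 mm in the dock frame.
- push_face (a point): On the back face of the cartridge's upright push plate, 40 mm above its underside, on its centre line (cartridge frame x = -47 mm). The plate is 6 mm thick, 46 mm wide, its top 48 mm above the underside. It stays outside, in front of the cover, when the cartridge is home.
- bottle: Clear bottle with a green cap, 60 mm diameter, 170 mm tall, to the right of the dock; origin at the centre of its underside. Leave alone.
- jar: Small jar, 48 mm diameter, 60 mm tall, to the left of the dock; origin at the centre of its underside. Leave alone.
- cap_a: Small black cap, 26 mm diameter, 22 mm tall, to the right of the lane; origin at the centre of its underside. Leave alone.
- cap_b: Second such cap. Leave alone.
Not all that is in view belongs to the job. What is meant by the cartridge is not yellow, and is the larger of those in its own colour.

How it is judged (in metres and radians):
On the way, in this order (a step that is already met when the one before it is completed fails the run):
1. the flap is held open by a finger on it, the cartridge still outside (value of joint flap above 0.42 rad and contact force between the fingers and flap above 0.3 N and x of cartridge in the frame of dock below -0.045 m), for 0.2 s.
2. the cartridge's front is under the flap while a finger still holds the flap open and a finger touches the cartridge (value of joint flap above 0.42 rad and contact force between the fingers and flap above 0.3 N and contact force between the fingers and cartridge above 0.05 N and x of cartridge in the frame of dock above -0.035 m), for 0.05 s.
At the end, for the whole second after the job is handed in: The cartridge lies flat on the lane floor, within 5 mm of fully home against the stop (origin 29 to 38 mm beyond the flap's front edge), at rest; the flap is shut (below 0.06 rad) with its skirt behind the cartridge's body (x of cartridge in the frame of dock between 0.029 and 0.038 m and z of cartridge in the frame of dock below 0.007 m and angle between cartridge's own z axis and vertical below 0.06 rad and value of joint flap below 0.06 rad and linear speed of cartridge below 0.01 m/s); the robot touches nothing.
It fails at once if the cartridge is lifted more than 8 mm off the lane floor or tipped (z of cartridge in the frame of dock above 0.012 m or angle between cartridge's own z axis and vertical above 0.25 rad).
It fails at once if the cartridge is rammed against the flap (over 15 N) (contact force between flap and cartridge above 15 N).
It fails at once if a bystander is moved by more than 15 mm (distance of any of bottle, jar, cap_a, cap_b from where it was at the start of the episode above 0.015 m).
It also fails if it takes over 48 s, if anything falls off the work surface, if the arm or the gripper's body presses on something with over 40 N, if the wrist force passes 120 N, or if a joint passes its speed limit or range.

## Working session

There is one attempt and no reset: what is moved stays moved. The work goes in short steps, Python scripts to look and compute and a tool call to move; the robot and the scene stay as the last step left them, time stands still between calls to the robot, and variables do not carry over. Pictures are saved under pics/ and viewed, at most 10 in all, crops included, and the job is handed in when it is done.

Besides the shell and the picture viewer there is one more tool, called after "Request:" in YAML: its name, and indented under it one key for each argument. step_arm: Moves the arm, as the interface text tells. Its arguments: {"type":"object","properties":{"rows":{"type":"string"},"hand":{"type":"number"},"squeeze":{"type":"number"}},"required":["rows"]}

```bash
mkdir -p pics; ls
python3 - <<'E'
from plant import env
import cv2
print(env.read_state())
for n in("scene","top"):
    cv2.imwrite(f"pics/{n}0.png",env.snapshot(n)); c=env.get_calibration(n); print(n,c)
print(env.get_calibration("wrist"))
E
```

```text
pics
{'t': 0.0, 'joint_pos': array([-1.33699160e+00,  2.76616527e-01,  1.50614590e+00, -2.14162444e-05,
        1.36068353e+00, -1.20971639e-01]), 'qd': array([-0.00145754,  0.0011033 , -0.00042768, -0.00091039,  0.00135701,
       -0.00028748]), 'effort': array([ 1.21689005e-03, -4.16770077e+01, -2.45802784e+01, -8.28300313e-05,
        1.11238228e-02,  4.84017178e-06]), 'eef_pos': array([ 199.63488821, -538.71766329,  255.42229536]), 'orientation': array([-3.13975037e+00, -2.02866715e-04,  3.54780667e-01]), 'wrist_force': array([-0.69055869, -0.36005129,  0.83156421]), 'moment': array([ 0.04235958,  0.01119652, -0.04590396]), 'gripper_force': 0.0, 'grip_width': 85.34609919245052}
scene {'camera_matrix': array([[543.91395454,   0.        , 320.5615936 ],
       [  0.        , 543.91395454, 239.99344273],
       [  0.        ,   0.        ,   1.        ]]), 'extrinsics': array([[ 8.20609227e-01,  4.50006447e-01, -3.52270770e-01,
         8.99088805e+02],
       [ 5.71446267e-01, -6.53721744e-01,  4.96081693e-01,
        -4.46922265e+02],
       [-7.04710156e-03, -6.08393031e-01, -7.9
[... 485 characters left out ...]
,
       [ 1.20844887e-02, -1.25758607e-01, -9.91987267e-01,
         8.15957299e+02],
       [ 0.00000000e+00,  0.00000000e+00,  0.00000000e+00,
         1.00000000e+00]])}
{'camera_matrix': array([[336.47340127,   0.        , 313.69189353],
       [  0.        , 336.47340127, 237.84111556],
       [  0.        ,   0.        ,   1.        ]]), 'hand_eye': array([[-4.75103029e-04, -9.65768968e-01, -2.59403306e-01,
         6.59219338e+01],
       [ 9.99999415e-01, -7.10940933e-04,  8.15340185e-04,
         1.69609092e+00],
       [-9.71850677e-04, -2.59402767e-01,  9.65768740e-01,
        -1.17373807e+02],
       [ 0.00000000e+00,  0.00000000e+00,  0.00000000e+00,
         1.00000000e+00]])}
```

View pics/top0.png

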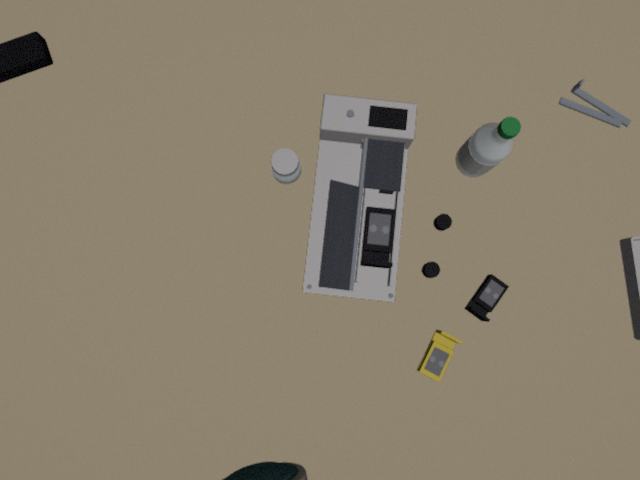

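View pics/scene0.png

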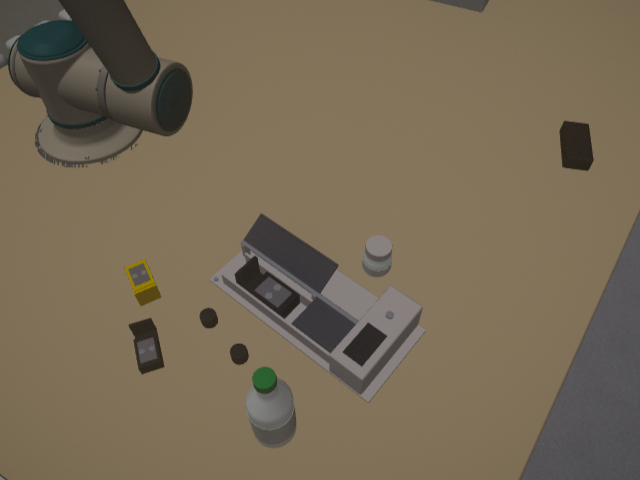

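The top view shows the dock with base front corners at about (305,294) and (397,300), and the stop block at (368,120). The wing spans (322-358, 182-290). The cartridge is in the lane at (378,238), with its push plate near (376,262). The caps are at (443,222) and (431,270), the jar at (286,166) and the bottle at (480,150). The scene view agrees. I'll zoom in for the fit.

Run:
```python
import cv2
a=cv2.imread("pics/top0.png")[85:310,290:460]; cv2.imwrite("pics/c1.png",cv2.resize(cv2.convertScaleAbs(a,alpha=1.5,beta=20),None,fx=2.6,fy=2.6,interpolation=cv2.INTER_CUBIC))
a=cv2.imread("pics/scene0.png")[205:400,200:435]; cv2.imwrite("pics/c2.png",cv2.resize(cv2.convertScaleAbs(a,alpha=1.5,beta=20),None,fx=3,fy=3,interpolation=cv2.INTER_CUBIC))
```

```text
(no output)
```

View pics/c1.png

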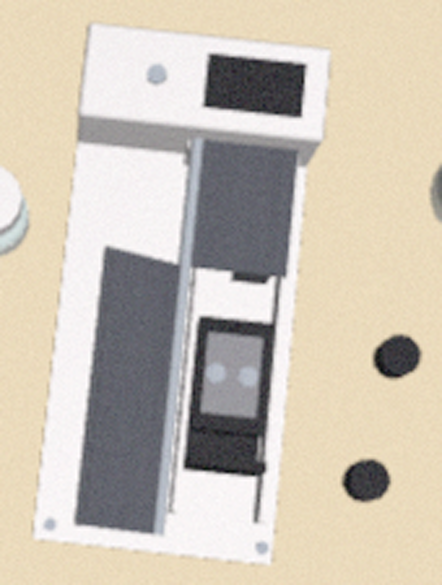

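View pics/c2.png

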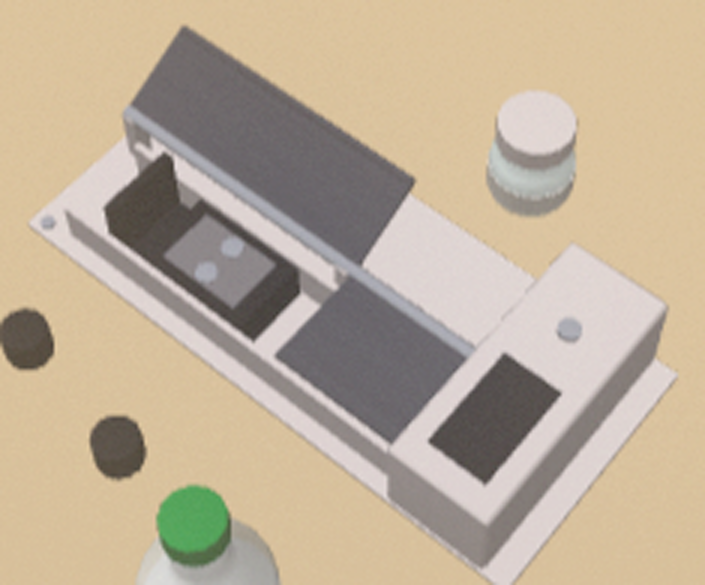

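The crops show, in crop pixels:
- **Wing outer corners:** top (76,523) and (106,247); scene (184,26) and (413,181).
- **Barrel near end:** top (160,532); scene (130,112).
- **Cartridge body front:** top (200,318) and (272,325).
- **Plate top:** scene (168,156) and (107,208).

```bash
cat > h.py <<'E'
import numpy as np
from plant import env
def proj(cal,P,E=None):
    E=np.linalg.inv(cal["extrinsics"] if E is None else E); p=(E[:3,:3]@np.atleast_2d(P).T).T+E[:3,3]
    q=(cal["camera_matrix"]@p.T).T; return q[:,:2]/q[:,2:]
def d2w(d,P):
    c,s=np.cos(d[2]),np.sin(d[2]); P=np.atleast_2d(P).astype(float)
    return np.c_[d[0]+c*P[:,0]-s*P[:,1],d[1]+s*P[:,0]+c*P[:,1],P[:,2]]
E
python3 - <<'E'
from h import *
from scipy.optimize import least_squares
# (cam,u,v,x,y,z,is cartridge)
F=[("top",76,523,-165,48,65,0),("top",106,247,0,48,65,0),("top",160,533,-165,0,42,0),
("scene",184,26,-165,48,65,0),("scene",413,181,0,48,65,0),("scene",130,110,-165,0,42,0),
("top",200,318,47,-13.5,30,1),("top",272,325,47,-59.5,30,1),("scene",168,156,-47,-13.5,52,1),("scene",107,208,-47,-59.5,52,1),("scene",300,268,47,-13.5,30,1)]
cal={n:env.get_calibration(n) for n in("top","scene")}
def res(p):
    r=[]
    for n,u,v,x,y,z,c in F:
        uv=np.array([290+u/2.6,85+v/2.6]) if n=="top" else np.array([200+u/3,205+v/3])
        r.append(proj(cal[n],d2w(p,[x+c*p[3],y,z]))[0]-uv)
    return np.ravel(r)
s=least_squares(res,[450,-60,0,-90],loss="soft_l1"); print(s.x); print(res(s.x).reshape(-1,2).round(1))
def ground(n,u,v,z):
    c=cal[n];E=c["extrinsics"];r=E[:3,:3]@np.linalg.inv(c["camera_matrix"])@[u,v,1]
    return E[:3,3]+r*(z-E[2,3])/r[2]
for nm,u,v,z in[("capa",443,222,22),("capb",431,270,22),("jar",285,158,60),("bot",509,127,170)]:print(nm,ground("top",u,v,z).round())
d=s.x
print(d2w(d,[[-165,48,65],[0,0,38],[d[3]-47,-36.5,44],[81,-36.5,4]]).round(1))
E
```

```text
[637.85068239 -86.50866556   6.20138975 -73.57722116]
[[ 0.4 -0.1]
 [ 0.1 -0.7]
 [-1.2 -0.3]
 [-0.8  0.3]
 [ 0.3 -0. ]
 [-1.3 -1.7]
 [-0.3 -2.7]
 [ 0.5 -2.4]
 [-0.9 -1.7]
 [-0.9 -0.6]
 [-0.1 -0.1]]
capa [ 586. -223.   22.]
capb [ 508. -203.   22.]
jar [675.  34.  60.]
bot [ 695. -275.  170.]
[[ 477.3  -25.2   65. ]
 [ 637.9  -86.5   38. ]
 [ 514.7 -113.    44. ]
 [ 715.6 -129.5    4. ]]
```

Request:
step_arm:
  rows: "44 -33.3 10.6 0 0 2.5;88 -66.6 21.2 0 0 5;132 -99.9 31.8 0 0 7.5;176 -133.2 42.4 0 0 10;220 -166.5 53 0 0 12.5;264 -199.8 63.6 0 0 15;308 -233.1 74.2 0 0 17.5;352 -266.4 84.8 0 0 20;396 -299.7 95.4 0 0 22.5;440 -333 106 0 0 25"
  hand: 0.706
  squeeze: 60

```text
t: 1.35
eef_pos: [497.3, -72.4, 149.8]
orientation: [3.141, 0.0, -0.083]
wrist_force: [0.8, -0.7, 0.2]
grip_width: 60.6
gripper_force: 0.0
```

```bash
cat >> h.py <<'E'
from scipy.spatial.transform import Rotation as R
def wristE(s):
    T=np.eye(4);T[:3,:3]=R.from_euler("xyz",s["orientation"]).as_matrix();T[:3,3]=s["eef_pos"]
    return T@env.get_calibration("wrist")["hand_eye"]
D=[637.85,-86.51,-.0818]
E
python3 - <<'E'
from h import *
import cv2
s=env.read_state(); im=env.snapshot("wrist"); E=wristE(s); print(s["eef_pos"])
cv2.imwrite("pics/w1.png",im)
P=[[-165,48,65],[0,48,65],[-165,0,42],[0,-13.5,4],[-120.6,-13.5,52],[-120.6,-59.5,52],[-26.6,-13.5,30],[-26.6,-59.5,30]]
uv=proj(env.get_calibration("wrist"),d2w(D,P),E); print(uv.round())
for u,v in uv: cv2.drawMarker(im,(int(u),int(v)),(0,0,255),0,8)
cv2.imwrite("pics/w1m.png",im)
E
```

```text
[497.31553538 -72.43777811 149.78729685]
[[241. 292.]
 [223.  -0.]
 [315. 278.]
 [334.  37.]
 [336. 220.]
 [406. 220.]
 [336.  70.]
 [407.  70.]]
```

View pics/w1m.png

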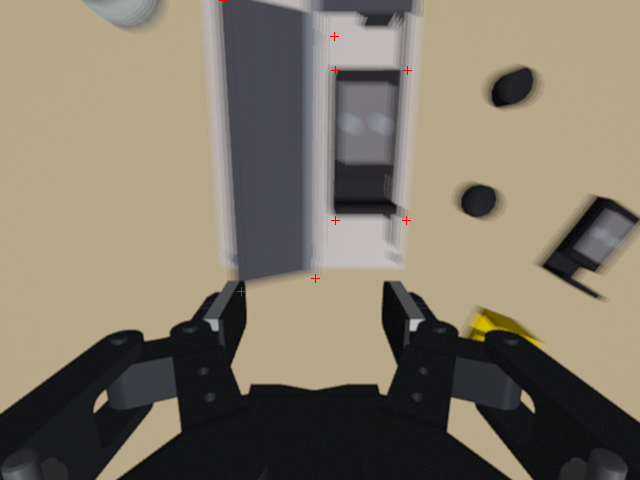

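The picture is motion-blurred, so the markers sit about 10 px off. I'll lower a little, let the arm settle and look again.

Request:
step_arm:
  rows: "0 0 10 0 0 0;0 0 20 0 0 0;0 0 30 0 0 0;0 0 35 0 0 0;0 0 35 0 0 0;0 0 35 0 0 0;0 0 35 0 0 0;0 0 35 0 0 0;0 0 35 0 0 0;0 0 35 0 0 0"

```text
t: 2.65
eef_pos: [496.7, -74.1, 115.3]
orientation: [3.141, -0.0, -0.081]
wrist_force: [1.4, -0.2, 0.3]
grip_width: 60.3
gripper_force: 0.0
```

Run:
```python
from h import *
import cv2
s=env.read_state(); im=env.snapshot("wrist"); E=wristE(s); print(s["eef_pos"],s["orientation"])
cv2.imwrite("pics/w2.png",im)
P=[[-165,48,65],[-165,0,42],[-120.6,-13.5,52],[-120.6,-59.5,52],[-26.6,-13.5,30],[-26.6,-59.5,30]]
uv=proj(env.get_calibration("wrist"),d2w(D,P),E); print(uv.round())
for u,v in uv: cv2.drawMarker(im,(int(u),int(v)),(0,0,255),0,8)
cv2.imwrite("pics/w2m.png",im)
```

```text
[496.68294744 -74.06877865 115.32883483] [ 3.14146669e+00 -1.03069189e-04 -8.14140806e-02]
[[225. 317.]
 [313. 299.]
 [337. 233.]
 [420. 233.]
 [337.  55.]
 [422.  55.]]
```

View pics/w2m.png

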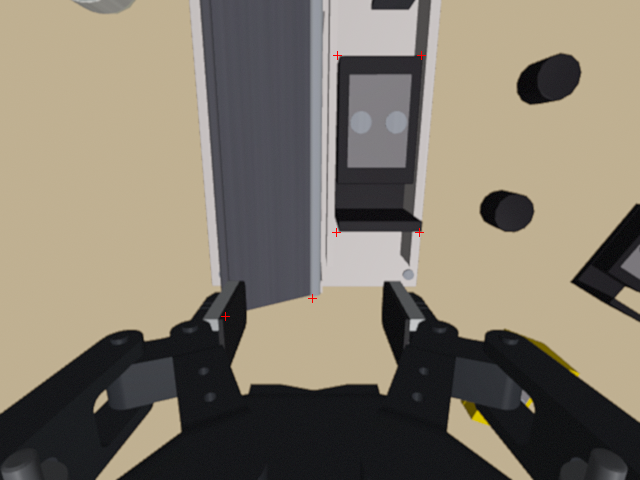

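The fit is good: the cartridge front and plate fall within about 1–2 mm of the markers. The pad tips at (243,283) and (385,283) put the tips about 16 mm ahead of the TCP. Now I'll press the wing to a tip height of about 35 mm, with the other tip behind the plate.

Request:
step_arm:
  rows: "0 0 15 0 0 0;0 0 30 0 0 0;0 0 38 0 0 0;0 0 45 0 0 0;0 0 52 0 0 0;0 0 58 0 0 0;0 0 63 0 0 0;0 0 63 0 0 0;0 0 63 0 0 0;0 0 63 0 0 0"

```text
t: 3.95
eef_pos: [497.0, -73.9, 52.8]
orientation: [-3.141, -0.001, -0.082]
wrist_force: [-0.8, 2.7, 8.3]
grip_width: 60.2
gripper_force: 3.9
```

Run:
```python
from h import *
import cv2
im=env.snapshot("scene"); cv2.imwrite("pics/s1.png",cv2.resize(im[130:400,190:440],None,fx=2.2,fy=2.2,interpolation=cv2.INTER_CUBIC))
```

```text
(no output)
```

View pics/s1.png

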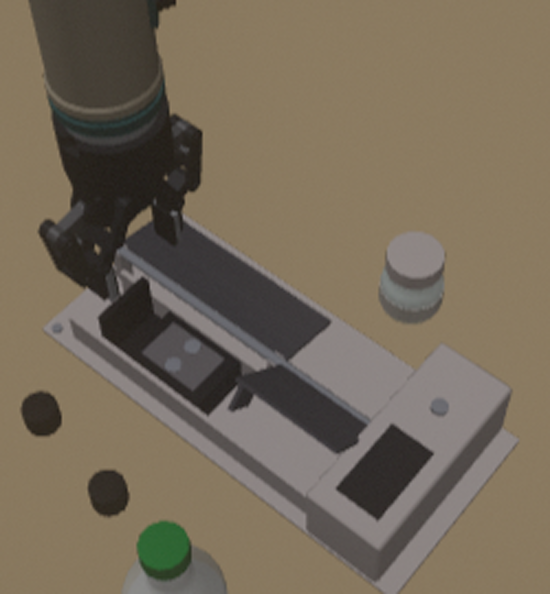

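The flap stands open, with the wing's far outer corner at crop (328,322), and the push finger is just behind the plate at (112,290). I'll estimate the flap angle.

Run:
```python
from h import *
c=env.get_calibration("scene")
for a in(.45,.5,.55,.6,.65,.7):
    t=np.arctan2(27,48)-a; r=np.hypot(27,48); k=-60
    print(a,(2.2*(proj(c,d2w(D,[[0,r*np.cos(t),38+r*np.sin(t)],[-165,r*np.cos(t),38+r*np.sin(t)]]))-[190,130])).round(0).tolist())
```

```text
0.45 [[331.0, 310.0], [164.0, 199.0]]
0.5 [[331.0, 312.0], [165.0, 201.0]]
0.55 [[331.0, 314.0], [165.0, 203.0]]
0.6 [[331.0, 317.0], [165.0, 206.0]]
0.65 [[330.0, 319.0], [165.0, 208.0]]
0.7 [[330.0, 322.0], [165.0, 211.0]]
```

The flap is at about 0.65–0.7 rad. Pushing along the lane now.

Request:
step_arm:
  rows: "5 0 0 0 0 0;10 0 0 0 0 0;15 0 0 0 0 0;20 0 0 0 0 0;25 0 0 0 0 0;30 0 0 0 0 0;35 0 0 0 0 0;40 0 0 0 0 0;45 0 0 0 0 0;50 0 0 0 0 0"

```text
t: 5.25
eef_pos: [540.3, -76.3, 52.2]
orientation: [-3.139, 0.013, -0.08]
wrist_force: [-11.0, 4.0, 15.4]
grip_width: 60.3
gripper_force: 8.8
```

Run:
```python
from h import *
import cv2
im=env.snapshot("scene"); cv2.imwrite("pics/s2.png",cv2.resize(im[130:400,190:440],None,fx=2.2,fy=2.2,interpolation=cv2.INTER_CUBIC))
```

```text
(no output)
```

View pics/s2.png

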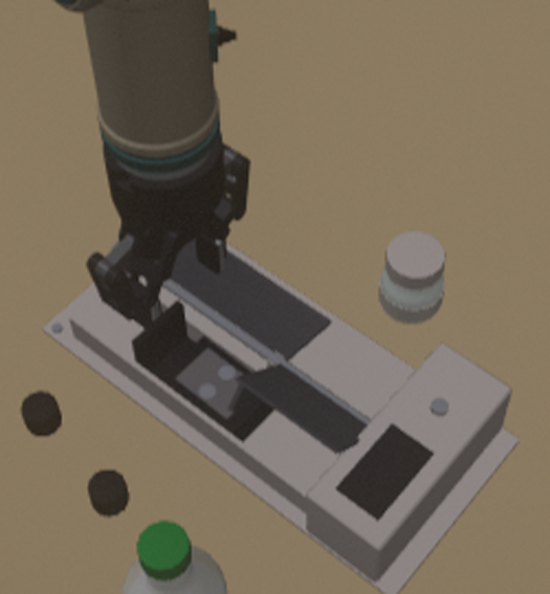

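The cartridge's front is under the open flap, and the wing is pressed a bit hard at 15 N. I'll ease up 1.5 mm and go on.

Request:
step_arm:
  rows: "5 0 -1.5 0 0 0;10 0 -1.5 0 0 0;15 0 -1.5 0 0 0;20 0 -1.5 0 0 0;25 0 -1.5 0 0 0;30 0 -1.5 0 0 0;35 0 -1.5 0 0 0;40 0 -1.5 0 0 0;45 0 -1.5 0 0 0;50 0 -1.5 0 0 0"

```text
t: 6.55
eef_pos: [593.3, -81.7, 53.1]
orientation: [-3.141, 0.007, -0.081]
wrist_force: [-5.1, 1.4, 4.7]
grip_width: 60.1
gripper_force: 3.5
```

Request:
step_arm:
  rows: "4 0 0 0 0 0;8 0 0 0 0 0;11 0 0 0 0 0;13 0 0 0 0 0;15 0 0 0 0 0;17 0 0 0 0 0;18 0 0 0 0 0;19 0 0 0 0 0;19 0 0 0 0 0;19 0 0 0 0 0"

```text
t: 7.8
eef_pos: [612.4, -83.4, 53.1]
orientation: [-3.141, 0.006, -0.081]
wrist_force: [-5.5, 1.5, 4.3]
grip_width: 60.4
gripper_force: 3.3
```

Request:
step_arm:
  rows: "1 0 0 0 0 0;2 0 0 0 0 0;3 0 0 0 0 0;4 0 0 0 0 0;5 0 0 0 0 0;6 0 0 0 0 0;6 0 0 0 0 0;6 0 0 0 0 0;6 0 0 0 0 0;6 0 0 0 0 0"

```text
t: 9.05
eef_pos: [614.6, -83.5, 52.9]
orientation: [-3.141, 0.014, -0.081]
wrist_force: [-12.8, 1.0, 9.9]
grip_width: 60.4
gripper_force: 7.5
```

Run:
```python
from h import *
import cv2
im=env.snapshot("scene"); cv2.imwrite("pics/s3.png",cv2.resize(im[130:400,190:440],None,fx=2.2,fy=2.2,interpolation=cv2.INTER_CUBIC))
c=env.get_calibration("scene")
for cx in(24,29,34):print(cx,(2.2*(proj(c,d2w(D,[[cx-47,-13.5,52],[cx-47,-59.5,52]]))-[190,130])).round(0).tolist())
```

```text
24 [[245.0, 347.0], [200.0, 392.0]]
29 [[250.0, 351.0], [206.0, 396.0]]
34 [[255.0, 355.0], [211.0, 400.0]]
```

View pics/s3.png

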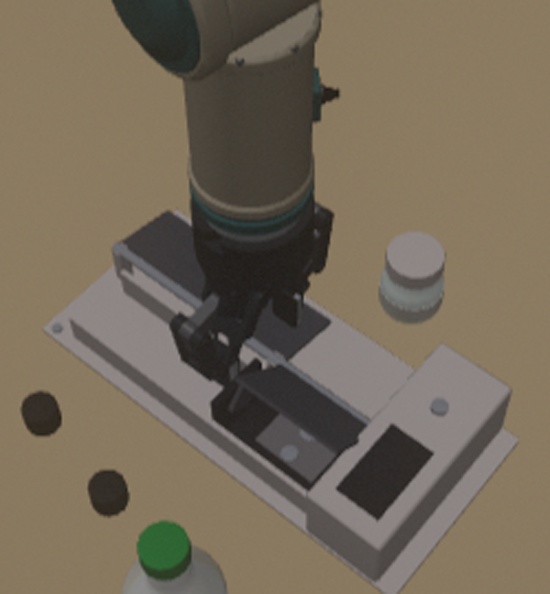

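The plate's top right corner at (213,402) matches the prediction for home (211,400), and the contact force rose, so the cartridge is seated. I'll back off and then lift clear.

Request:
step_arm:
  rows: "-5 0 0 0 0 0;-10 0 0 0 0 0;-15 0 0 0 0 0;-18 0 0 0 0 0;-18 0 -4 0 0 0;-18 0 -10 0 0 0;-18 0 -18 0 0 0;-18 0 -28 0 0 0;-18 0 -45 0 0 0;-18 0 -70 0 0 0"

```text
t: 10.35
eef_pos: [602.0, -82.2, 123.9]
orientation: [-3.141, 0.003, -0.081]
wrist_force: [-0.1, 0.4, 0.3]
grip_width: 60.4
gripper_force: 0.0
```

Request:
step_arm:
  rows: "-10 0 -20 0 0 0;-30 0 -40 0 0 0;-50 0 -60 0 0 0;-75 0 -80 0 0 0;-100 0 -100 0 0 0;-120 0 -100 0 0 0;-140 0 -100 0 0 0;-150 0 -100 0 0 0;-150 0 -100 0 0 0;-150 0 -100 0 0 0"

```text
t: 11.6
eef_pos: [454.4, -70.7, 224.0]
orientation: [3.141, -0.001, -0.082]
wrist_force: [0.7, 0.4, -0.8]
grip_width: 60.2
gripper_force: 0.0
```

Run:
```python
from h import *
import cv2
im=env.snapshot("scene"); cv2.imwrite("pics/s4.png",cv2.resize(im[190:400,190:440],None,fx=2.8,fy=2.8,interpolation=cv2.INTER_CUBIC))
c=env.get_calibration("scene")
for cx in(24,29,34):print(cx,(2.8*(proj(c,d2w(D,[[cx-47,-13.5,52],[cx-47,-59.5,52]]))-[190,190])).round(0).tolist())
print((2.8*(proj(c,d2w(D,[[-165,48,65],[0,48,65]]))-[190,190])).round(0).tolist())
```

```text
24 [[311.0, 274.0], [255.0, 331.0]]
29 [[318.0, 279.0], [262.0, 336.0]]
34 [[325.0, 284.0], [269.0, 341.0]]
[[198.0, 67.0], [414.0, 211.0]]
```

View pics/s4.png

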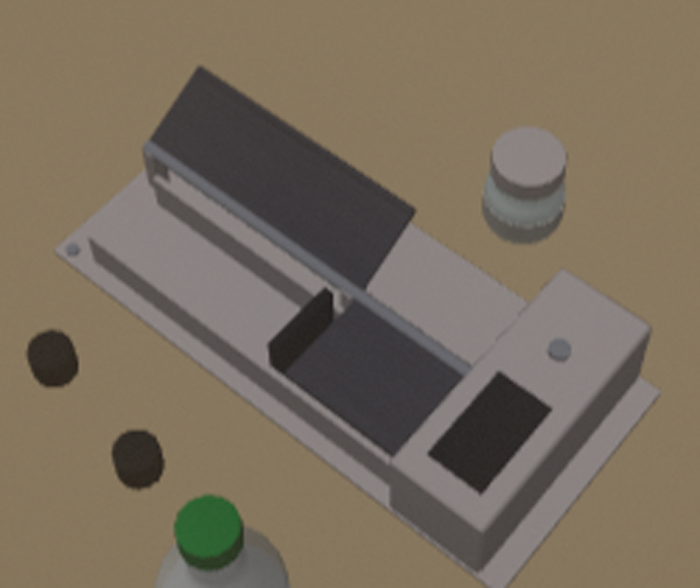

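The flap is shut: its wing corners at (198,67) and (414,211) match the shut model. The plate at (330,290) and (270,345) is at home. Handing in.

```bash
python3 -c "
from plant import env
print(env.finish_job())"
```

```text
the job is handed in; nothing more can be done
None
```

The job is handed in: in the last picture the cartridge is home against the stop, the flap is shut behind it, the arm is clear, and the jar, caps and bottle look unmoved; no verdict was returned.

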